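# Switch on the desk amplifier at a set listening level

## Robot

A 6-joint arm with a two-finger parallel gripper is mounted at the origin on the work surface. World frame = base frame: x ahead of the robot, y to its left, z up, the work surface at z = 0. Lengths are in m, angles in rad, forces in N, time in s.
With the tool pointing down it reaches from about 0.35 to 0.85 m from the base axis. Payload 8.1 kg.
Tool frame: the origin (TCP) lies between the finger pads; the fingertips stand 11 mm ahead of it and the grasp point (between the pads) lies 8 mm behind it (tips_ahead is the z of the fingertips in the tool frame, in m); z points along the fingers, y is the line along which they close (so a half turn about z gives the same grasp; the last joint's range is limited). The gripper opens to 93 mm and grips with 3 to 60 N. Pads are 15 mm wide; open, the fingers measure 128 mm over their backs; the gripper's body (75 mm by 188 mm) begins 65 mm behind the grasp point.
Start: joints at [-1.245, 0.13, 1.488, -0, 1.523, -0.085], TCP at [0.24, -0.55, 0.204] pointing down, gripper open.
Joint ranges: [-2.96, 2.96], [-0.89, 2.26], [0.02, 2.5], [-1.34, 4.48], [0, 2.73], [-2.66, 2.66]. Speed limits (rad/s): [2.39, 2.39, 2.79, 3.14, 3.14, 3.14].

## Interface

Orientations are given as a rotation vector (axis times angle).
In Python, from plant import read_state, read_camera, close_job, tips_ahead gives the robot as it stands. The module is installed in compiled form; this text tells all that it offers.
- The arm moves only by the tool move_arm, never from a script. Its argument "plan" is a list of rows, each a list of 7 numbers: the turn, a rotation vector about the tool's x, y, z in units of 6 degrees (1.0 is 6 degrees), then the shift along the tool's x, y, z in units of 25 mm (1.0 is 25 mm), then the finger opening in mm, from 0 to 93. A call has exactly 10 rows; each row shifts and turns the commanded pose from where the row before left it, along the tool's axes as they then stand; what a row does not reach is not made up. A row lasts 1/10 s, in which the tool goes at most 50 mm and 8.59 degrees, less where a joint would pass 70% of its speed; a pose out of reach is approached as far as the arm can. A call is refused whole if a number of a shift passes 1 or a number of a turn 1, either way. A call with a gripper value outside its range is refused whole. The fingers move at their own pace and stop on an object; "force" is the grip in N (left out, the last holds). Time passes only in rows, so rows that do not move let the fingers close, or fill a call up. It gives the time, the measured TCP pose, the force, the opening and the grip force at its end, in the units of the state.
- read_state(): the state, without advancing time (a new reading comes with each control period).
- read_camera(name): name is "side" or "top"; returns a dict with "frame" (480x640x3 uint8, red, green, blue), "z_map" (480x640 float32, m along the optical axis (not along the pixel's ray), 0 where there is no reading), "fx", "fy", "cx", "cy" (pixels), "distortion" ([k1, k2, p1, p2, k3] as OpenCV has them; the pictures are not rectified), "rvec" (rotation vector, rad) and "tvec" (3), from world to camera coordinates, as OpenCV has them. Camera axes: x right, y down, z forward; pixel columns grow to the right and rows downward; lengths in m; the calibration is good to about 2 mm. A picture is of the moment at which its call begins.
- close_job(): hands the job in; it is judged then, once.
The state is a dict: "t": time; "q": joint angles; "dq": joint speeds; "joint_torque": joint torques, N m; "tool_pos": TCP position; "orientation": TCP orientation; "force": force on the tool from outside, world axes, zero at the start; "wrist_torque": the same for the moment, N m; "opening": finger opening in m; "gripper_force": force on a finger pad.
Only numpy, scipy, OpenCV 4.12 (cv2) and the standard library are available. Lean on these libraries where they do the work, as an engineer would, in place of code of your own. Each camera call takes 0.05 s, during which the arm holds its last target. There are 200 camera calls.

## Task

Switch on the hi-fi amplifier on the desk without a blast of sound: turn the big volume knob anticlockwise, click by click, until you feel its end stop, without straining the stop, and let it rest in the lowest click; then flip the power toggle over to on. Then bring the volume up exactly five clicks from the lowest one and let go, leaving the mug, the book and the CD case where they are.

Things in the scene. Friction and masses are not known exactly. Their poses are not given: they have to be found in the camera images.
- amp: Dark grey amplifier, 220 mm deep (its x), 300 wide (its y), flat top panel 70 above the desk. Does not move. Origin: centre of its underside, z up. Its front edge faces the robot (-x), its y points to the left. On top: the big silver volume knob, the power toggle, and a small black bar knob (the input selector, 21 mm high, at x -60, y +25 mm; not part of the job). Meters and slots lie flush.
- knob_axis (a point): Where the volume knob's vertical axis meets the top panel (amp x -10, y -70 mm). Knob: plain twelve-sided aluminium, 56 mm across flats, from 1.5 to 28 mm above this point, without a mark; it turns about this axis, its angle is not reported. In every click position flats face the amp's front and back, and every 30 deg round from there. Nothing else stands within 90 mm of the axis on the panel.
- knob_top (a point): Centre of the knob's top, 28 mm above the panel. Clockwise from above is louder; 11 positions 30 deg apart, each click resisting at once with up to 0.14 N m, fading to nothing at 15 deg, then pulling on. Inside, a sprung detent_ball drops between wheel teeth. 3 deg below the lowest click a stop_lug meets a springy stop_post (1.9 N m per rad), strained from about 0.3 N m. Let go, it springs back.
- toggle_pivot (a point): Foot of the power toggle, on the top panel (amp x -60, y +100 mm): a steel bat lever 26 mm long, 7 thick, standing in a small bushing. Off: it leans 0.3 rad to the amp's front (-x). Push its upper half to the back (+x) with about 5 N: past upright it snaps over by itself to on.
- power (a joint): Angle of the power toggle about the amp's y axis: 0 off (leaning to the front), 0.3 upright, 0.6 rad on (leaning to the back).
- mug: White mug, 82 mm wide, 92 high, origin under its centre. It stands beside the amplifier, to be left alone.
- book: Closed dark hardback book lying flat, 160 x 236 x 34 mm, origin under its centre. It lies beside the amplifier, to be left alone.
- cd_case: CD case lying flat behind the amplifier, 125 x 142 x 10 mm, origin under its centre, to be left alone.

How it is judged:
By the outcome, as a careful person would: the job done as asked, in the order asked, and still so for the second after the job is handed in, with the robot touching nothing.
It also fails if it takes over 72 s, if anything falls off the work surface, if the arm or the gripper's body presses on something with over 40 N, if the wrist force passes 120 N, or if a joint passes its speed limit or range.

## Working session

There is one attempt and no reset: what is moved stays moved. The work goes in short steps, Python scripts to look and compute and a tool call to move; the robot and the scene stay as the last step left them, time stands still between calls to the robot, and variables do not carry over. Pictures are saved under pics/ and viewed, at most 10 in all, crops included, and the job is handed in when it is done.

Besides the shell and the picture viewer there is one more tool, called as name(argument=value, ...), one argument or row to a line, values as JSON. move_arm: Moves the arm, as the interface text tells. Its arguments: {"type":"object","properties":{"plan":{"type":"array","items":{"type":"array","items":{"type":"number"}}},"force":{"type":"number"}},"required":["plan"]}

```bash
mkdir -p pics; ls; python3 - <<'E'
from plant import *
import cv2, numpy as np
s=read_state(); print({k:np.round(v,3).tolist() for k,v in s.items()}, tips_ahead)
for n in("top","side"):
    c=read_camera(n); cv2.imwrite(f"pics/{n}0.png",c["frame"][...,::-1]); np.savez(n+".npz",**c)
    R=cv2.Rodrigues(np.array(c["rvec"]))[0]; print(n,-R.T@np.array(c["tvec"]),R.tolist(),c["fx"])
E
```

```text
pics
{'t': 0.0, 'q': [-1.245, 0.131, 1.489, -0.0, 1.523, -0.085], 'dq': [0.002, -0.001, 0.001, 0.001, 0.001, -0.001], 'joint_torque': [-0.002, -55.985, -49.176, 0.076, 0.035, -0.0], 'tool_pos': [0.239, -0.55, 0.203], 'orientation': [-3.074, -0.64, 0.0], 'force': [0.191, 0.814, -0.457], 'wrist_torque': [-0.023, 0.004, -0.001], 'gripper_force': 0.0, 'opening': 0.093} 0.011
top [0.38521789 0.02903538 1.44113905] [[0.06674801824195309, -0.9977559227593745, -0.005274529302213463], [-0.9777315308327822, -0.06435247003227773, -0.19974937600935888], [0.19896169399197222, 0.018489948602767106, -0.9798328256006287]] 553.7518372759191
side [0.26005344 0.45206183 0.75227574] [[-0.748997840321787, -0.6625217902539188, -0.008192229979767374], [-0.4997447652509824, 0.573006116044693, -0.6495530467787959], [0.43503724529922666, -0.48241980516363386, -0.7602721399527554]] 444.22985473752016
```

View pics/top0.png

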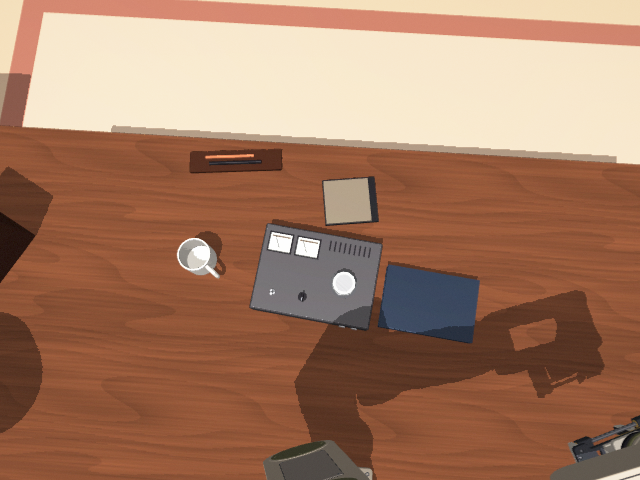

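View pics/side0.png

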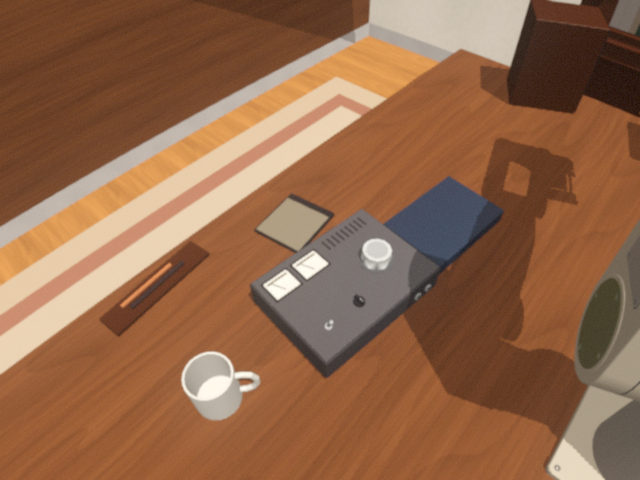

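The top view shows the amp with its knob at about (344,283), toggle (271,292) and selector (302,296); the mug is on the left, the book on the right and the CD case behind. The side view shows the knob at (377,254) and the toggle at (329,324).

```bash
cat > h.py <<'E'
import numpy as np, cv2
def cam(c):
    R=cv2.Rodrigues(np.array(c["rvec"],float))[0]; K=np.array([[c["fx"],0,c["cx"]],[0,c["fy"],c["cy"]],[0,0,1]],float)
    return R,np.array(c["tvec"],float).ravel(),K,np.array(c["distortion"],float)
def ray(c,uv):
    R,t,K,d=cam(c); p=cv2.undistortPoints(np.array(uv,float).reshape(-1,1,2),K,d).reshape(-1,2)
    return -R.T@t, np.c_[p,np.ones(len(p))]@R
def plane(c,uv,z):
    o,d=ray(c,uv); return o+d*((z-o[2])/d[:,2])[:,None]
def cloud(c):
    R,t,K,d=cam(c); v,u=np.mgrid[0:480,0:640]; o,r=ray(c,np.c_[u.ravel(),v.ravel()])
    return (o+r*np.array(c["z_map"]).reshape(-1,1)).reshape(480,640,3)
E
python3 - <<'E'
from h import *
for n in("top","side"):
    c=dict(np.load(n+".npz")); P=cloud(c); f=c["frame"].astype(int)
    near=(P[...,0]>.3)&(P[...,0]<.85)&(abs(P[...,1])<.25)
    m=near&(P[...,2]>.06)&(P[...,2]<.082)
    k,lab,st,_=cv2.connectedComponentsWithStats(m.astype(np.uint8)); i=1+st[1:,4].argmax()
    cs,_=cv2.findContours((lab==i).astype(np.uint8),0,2); ct=max(cs,key=cv2.contourArea)
    W=plane(c,ct.reshape(-1,2),.07)[:,:2]
    r=cv2.minAreaRect((W*1000).astype(np.float32)); print(n,"rect",r)
    print("z panel",np.median(P[lab==i][:,2]))
    m=near&(P[...,2]>.09)&(P[...,2]<.105)
    k,lab,st,cen=cv2.connectedComponentsWithStats(m.astype(np.uint8))
    for i in range(1,k):
        if st[i,4]>40: 
            W=plane(c,cen[i][None],.098);print("hi",st[i],cen[i],W,np.median(P[lab==i],0))
    m=near&(P[...,2]>.082)&(P[...,2]<.1)
    k,lab,st,cen=cv2.connectedComponentsWithStats(m.astype(np.uint8))
    for i in range(1,k):
        if st[i,4]>4: print("mid",st[i],np.median(P[lab==i],0).round(4))
E
```

```text
top rect ((563.0430908203125, 58.56067657470703), (298.41644287109375, 219.10000610351562), 83.24000549316406)
z panel 0.06972771244366083
hi [332 271  24  24 423] [343.6855792  282.60756501] [[ 0.54525946 -0.00991447  0.098     ]] [ 0.54518687 -0.00981277  0.09775554]
mid [332 271  24  24 328] [ 0.5449 -0.0104  0.0969]
mid [270 291   3   4  10] [0.5096 0.1648 0.0947]
mid [300 292   4   9  19] [0.5073 0.0902 0.0853]
side rect ((561.3027954101562, 61.518646240234375), (300.7098693847656, 220.92584228515625), 83.20498657226562)
z panel 0.06936191581374296
hi [362 238  30  26 589] [376.5008489  250.54159593] [[ 0.54407749 -0.00688362  0.098     ]] [ 0.54411649 -0.0073486   0.09754071]
mid [362 238  30  29 652] [ 0.543  -0.0053  0.0972]
mid [355 294   9   9  30] [0.5072 0.0901 0.0836]
mid [328 320   5   6  23] [0.5104 0.167  0.0943]
```

```bash
cat >> h.py <<'E'
from scipy.spatial.transform import Rotation as Ro
def go(pos,yaw=None):
    """tool-frame shift (units) to pos and tool-z turn (units) to bring tool y to world yaw (deg)"""
    from plant import read_state
    s=read_state(); R=Ro.from_rotvec(s["orientation"]).as_matrix(); p=np.array(s["tool_pos"])
    y=np.degrees(np.arctan2(R[1,1],R[0,1]))
    print("t",s["t"],"pos",p.round(4),"yaw_y",round(y,2),"tilt",R[:,2].round(4),"q6",round(s["q"][5],3),"open",round(s["opening"],4),"F",np.round(s["force"],2),"T",np.round(s["wrist_torque"],3),"g",round(s["gripper_force"],1))
    print("shift units",((R.T@(np.array(pos)-p))/.025).round(3), "turn units", None if yaw is None else round(-(yaw-y)/6,3))
E
python3 -c "
from h import *
go([.5445,-.0085,.2],-126.77)"
```

```text
t 0.1 pos [ 0.2395 -0.5496  0.2032] yaw_y -66.46 tilt [-5.0e-04  1.6e-03 -1.0e+00] q6 -0.085 open 0.0928 F [-0.22 -0.18 -0.66] T [ 0.007 -0.017  0.023] g 0.0
shift units [ 19.829 -14.968   0.156] turn units 10.051
```

move_arm(
  plan=[
    [0, 0, 0, 0.9, -0.68, 0, 93],
    [0, 0, 0, 1, -0.75, 0, 93],
    [0, 0, 0, 1, -0.75, 0, 93],
    [0, 0, 0, 1, -0.75, 0, 93],
    [0, 0, 0, 1, -0.75, 0, 93],
    [0, 0, 0, 1, -0.75, 0, 93],
    [0, 0, 0, 1, -0.75, 0, 93],
    [0, 0, 0, 1, -0.75, 0, 93],
    [0, 0, 0, 1, -0.75, 0, 93],
    [0, 0, 0, 1, -0.75, 0, 93],
  ],
)

```text
t: 1.1
tool_pos: [0.3926, -0.2796, 0.2037]
orientation: [-3.075, -0.64, 0.001]
force: [-0.6, 0.7, -0.1]
opening: 0.0929
gripper_force: 0.0
```

move_arm(
  plan=[
    [0, 0, 0, 1, -0.75, 0, 93],
    [0, 0, 0, 1, -0.75, 0, 93],
    [0, 0, 0, 1, -0.75, 0, 93],
    [0, 0, 0, 1, -0.75, 0, 93],
    [0, 0, 0, 1, -0.75, 0, 93],
    [0, 0, 0, 1, -0.75, 0, 93],
    [0, 0, 0, 1, -0.75, 0, 93],
    [0, 0, 0, 1, -0.75, 0, 93],
    [0, 0, 0, 1, -0.75, 0, 93],
    [0, 0, 0, 0.5, -0.4, 0, 93],
  ],
)

```text
t: 2.1
tool_pos: [0.5391, -0.0202, 0.2036]
orientation: [-3.074, -0.643, 0.001]
force: [-0.1, -0.5, -0.0]
opening: 0.0929
gripper_force: 0.0
```

move_arm(
  plan=[
    [0, 0, 1, 0, 0, 0, 93],
    [0, 0, 1, 0, 0, 0, 93],
    [0, 0, 1, 0, 0, 0, 93],
    [0, 0, 1, 0, 0, 0, 93],
    [0, 0, 1, 0, 0, 0, 93],
    [0, 0, 1, 0, 0, 0, 93],
    [0, 0, 1, 0, 0, 0, 93],
    [0, 0, 1, 0, 0, 0, 93],
    [0, 0, 1, 0, 0, 0, 93],
    [0, 0, 1, 0, 0, 0, 93],
  ],
)

```text
t: 3.1
tool_pos: [0.5383, -0.0228, 0.2038]
orientation: [2.981, -0.99, -0.001]
force: [0.7, -1.0, -0.7]
opening: 0.0929
gripper_force: 0.0
```

```bash
python3 -c "
from h import *
go([.5443,-.0085,.086],-126.77)"
```

```text
t 3.1 pos [ 0.5383 -0.0228  0.2038] yaw_y -126.73 tilt [-8.e-04 -2.e-04 -1.e+00] q6 2.075 open 0.0929 F [ 0.68 -1.04 -0.68] T [ 0.091 -0.023 -0.021] g 0.0
shift units [-0.148 -0.603  4.712] turn units 0.007
```

move_arm(
  plan=[
    [0, 0, 0, -0.08, -0.3, 0.4, 93],
    [0, 0, 0, -0.07, -0.3, 0.6, 93],
    [0, 0, 0, 0, 0, 0.6, 93],
    [0, 0, 0, 0, 0, 0.6, 93],
    [0, 0, 0, 0, 0, 0.6, 93],
    [0, 0, 0, 0, 0, 0.6, 93],
    [0, 0, 0, 0, 0, 0.6, 93],
    [0, 0, 0, 0, 0, 0.4, 93],
    [0, 0, 0, 0, 0, 0.3, 93],
    [0, 0, 0, 0, 0, 0, 93],
  ],
)

```text
t: 4.1
tool_pos: [0.5439, -0.0079, 0.0854]
orientation: [2.984, -0.983, -0.003]
force: [-0.6, 0.3, -0.4]
opening: 0.093
gripper_force: 0.0
```

move_arm(
  plan=[
    [0, 0, 0, 0, 0, 0, 50],
    [0, 0, 0, 0, 0, 0, 50],
    [0, 0, 0, 0, 0, 0, 50],
    [0, 0, 0, 0, 0, 0, 50],
    [0, 0, 0, 0, 0, 0, 50],
    [0, 0, 0, 0, 0, 0, 50],
    [0, 0, 0, 0, 0, 0, 50],
    [0, 0, 0, 0, 0, 0, 50],
    [0, 0, 0, 0, 0, 0, 50],
    [0, 0, 0, 0, 0, 0, 50],
  ],
  force=20,
)

```text
t: 5.1
tool_pos: [0.5446, -0.0079, 0.0866]
orientation: [2.984, -0.983, -0.0]
force: [0.5, -0.2, 0.1]
opening: 0.0499
gripper_force: 0.0
```

```bash
python3 -c "
from h import *
go([.5443,-.0085,.086],-126.77)
from plant import *
c=read_camera('side'); cv2.imwrite('pics/s1.png',cv2.resize(c['frame'][170:330,280:480,::-1],None,fx=3,fy=3))"
```

```text
t 5.1 pos [ 0.5446 -0.0079  0.0866] yaw_y -126.46 tilt [-0.  0. -1.] q6 2.098 open 0.0499 F [ 0.49 -0.22  0.06] T [0.045 0.06  0.01 ] g 0.0
shift units [0.004 0.026 0.024] turn units 0.051
```

View pics/s1.png

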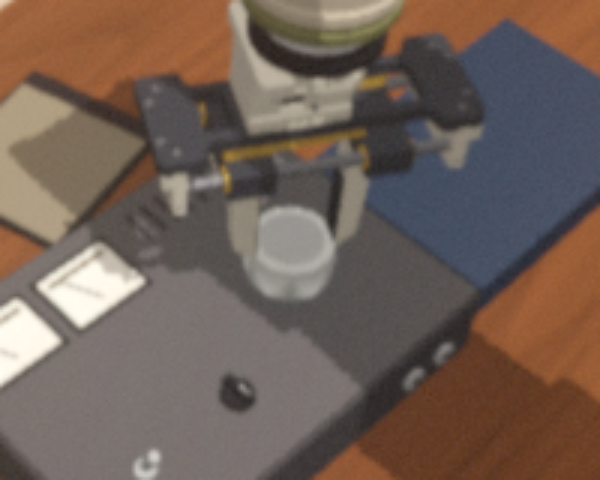

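The picture shows the fingers at either side of the knob (about (245,230) and (350,215) in the crop), apparently slightly behind it, yet no grip force is reported. I'll measure the finger positions by depth.

```bash
python3 - <<'E'
from h import *
from plant import *
c=read_camera('side'); P=cloud(c); z=np.array(c["z_map"])
for v in (232,238,243,248,252,256,260,266):
    print(v,[(u,*(P[v,u]*1000).round().astype(int)) for u in range(352,404,4)])
t=read_camera('top'); cv2.imwrite('pics/t1.png',cv2.resize(t['frame'][220:340,260:420,::-1],None,fx=4,fy=4))
E
```

```text
232 [(352, np.int64(624), np.int64(-33), np.int64(69)), (356, np.int64(551), np.int64(54), np.int64(198)), (360, np.int64(545), np.int64(51), np.int64(200)), (364, np.int64(541), np.int64(45), np.int64(198)), (368, np.int64(536), np.int64(39), np.int64(196)), (372, np.int64(593), np.int64(-60), np.int64(70)), (376, np.int64(587), np.int64(-65), np.int64(70)), (380, np.int64(580), np.int64(-69), np.int64(71)), (384, np.int64(574), np.int64(-75), np.int64(72)), (388, np.int64(569), np.int64(-83), np.int64(67)), (392, np.int64(529), np.int64(-27), np.int64(145)), (396, np.int64(520), np.int64(-27), np.int64(151)), (400, np.int64(516), np.int64(-34), np.int64(148))]
238 [(352, np.int64(613), np.int64(-20), np.int64(70)), (356, np.int64(573), np.int64(22), np.int64(138)), (360, np.int64(561), np.int64(26), np.int64(151)), (364, np.int64(556), np.int64(20), np.int64(149)), (368, np.int64(589), np.int64(-41), np.int64(70)), (372, np.int64(584), np.int64(-48), np.int64(68)), (376, np.int64(565), np.int64(-33), np.int64(96)), (380, np.int64(571), np.int64(-58), np.int64(70)), (384, np.int64(5
[... 3506 characters left out ...]
.int64(508), np.int64(-39), np.int64(68))]
266 [(352, np.int64(569), np.int64(35), np.int64(69)), (356, np.int64(564), np.int64(29), np.int64(68)), (360, np.int64(557), np.int64(24), np.int64(69)), (364, np.int64(551), np.int64(20), np.int64(70)), (368, np.int64(544), np.int64(17), np.int64(74)), (372, np.int64(535), np.int64(16), np.int64(80)), (376, np.int64(530), np.int64(10), np.int64(79)), (380, np.int64(523), np.int64(7), np.int64(82)), (384, np.int64(520), np.int64(-2), np.int64(75)), (388, np.int64(516), np.int64(-10), np.int64(70)), (392, np.int64(510), np.int64(-16), np.int64(70)), (396, np.int64(505), np.int64(-21), np.int64(70)), (400, np.int64(499), np.int64(-25), np.int64(71))]
```

View pics/t1.png

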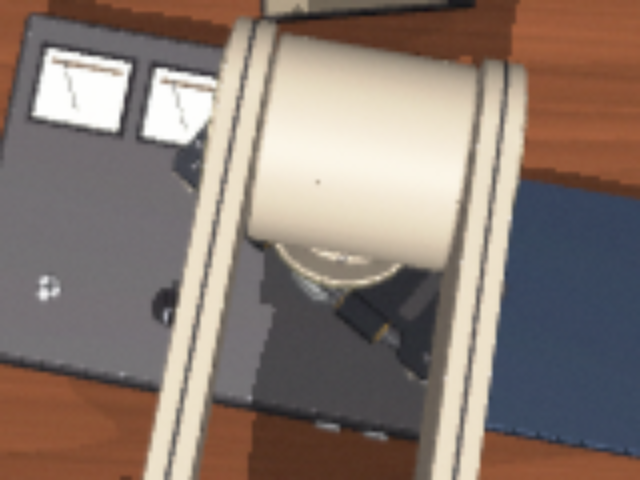

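The crop shows the wrist covering the knob. By depth the finger ends are at about z 0.107, above the knob top, so the fingers closed in the air over it and the reported height is about 30 mm too low. I'll open and lower in guarded steps.

move_arm(
  plan=[
    [0, 0, 0, 0, 0, 0, 93],
    [0, 0, 0, 0, 0, 0, 93],
    [0, 0, 0, 0, 0, 0, 93],
    [0, 0, 0, 0, 0, 0, 93],
    [0, 0, 0, 0, 0, 0, 93],
    [0, 0, 0, 0, 0, 0, 93],
    [0, 0, 0, 0, 0, 0.2, 93],
    [0, 0, 0, 0, 0, 0.2, 93],
    [0, 0, 0, 0, 0, 0.2, 93],
    [0, 0, 0, 0, 0, 0.2, 93],
  ],
)

```text
t: 6.25
tool_pos: [0.5443, -0.0079, 0.0659]
orientation: [2.984, -0.983, -0.001]
force: [-0.3, 0.2, -0.3]
opening: 0.0932
gripper_force: 0.0
```

```bash
python3 - <<'E'
from h import *
from plant import *
go([.5443,-.0085,.086],-126.77)
c=read_camera('side'); P=cloud(c)
# points of each finger in 5mm z-bins: within 75 mm of the axis but outside the knob, above the panel
r=np.hypot(P[...,0]-.5445,P[...,1]+.0083); m=(r>.034)&(r<.085)&(P[...,2]>.076)&(P[...,2]<.15)
A=P[m]; a=(A[:,:2]-[.5445,-.0083])@np.array([-.594,-.804])
for n,s in(("y+",a>0),("y-",a<0)):
    print(n,[(lo,int(((A[s,2]*1000>=lo)&(A[s,2]*1000<lo+5)).sum())) for lo in range(75,150,5)], "lowest",np.sort(A[s,2])[:5].round(3))
cv2.imwrite('pics/s2.png',cv2.resize(c['frame'][170:330,280:480,::-1],None,fx=3,fy=3))
E
```

```text
t 6.25 pos [ 0.5443 -0.0079  0.0659] yaw_y -126.47 tilt [-6.e-04  1.e-04 -1.e+00] q6 2.099 open 0.0932 F [-0.29  0.17 -0.3 ] T [ 0.073  0.048 -0.048] g 0.0
shift units [ 0.012  0.02  -0.805] turn units 0.051
y+ [(75, 3), (80, 12), (85, 14), (90, 19), (95, 23), (100, 13), (105, 21), (110, 20), (115, 22), (120, 19), (125, 25), (130, 16), (135, 18), (140, 14), (145, 9)] lowest [0.079 0.08  0.08  0.081 0.081]
y- [(75, 1), (80, 5), (85, 13), (90, 14), (95, 10), (100, 18), (105, 13), (110, 18), (115, 18), (120, 19), (125, 16), (130, 13), (135, 4), (140, 0), (145, 0)] lowest [0.079 0.081 0.081 0.082 0.082]
```

View pics/s2.png

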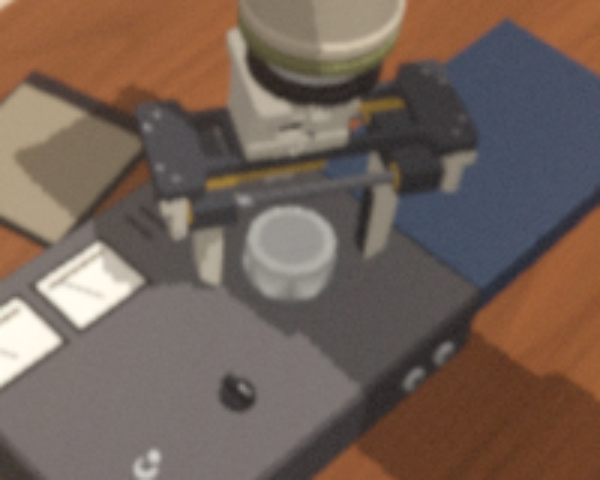

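The fingers now straddle the knob (ends at about (210,280) and (372,255) in the crop, knob centre (290,255)), with their tips about 10 mm above the panel. I'll lower 4 mm more and grip.

move_arm(
  plan=[
    [0, 0, 0.05, 0, 0, 0.08, 93],
    [0, 0, 0, 0, 0, 0.08, 93],
    [0, 0, 0, 0, 0, 0, 50],
    [0, 0, 0, 0, 0, 0, 50],
    [0, 0, 0, 0, 0, 0, 50],
    [0, 0, 0, 0, 0, 0, 50],
    [0, 0, 0, 0, 0, 0, 50],
    [0, 0, 0, 0, 0, 0, 50],
    [0, 0, 0, 0, 0, 0, 50],
    [0, 0, 0, 0, 0, 0, 50],
  ],
  force=20,
)

```text
t: 7.3
tool_pos: [0.5439, -0.009, 0.0627]
orientation: [2.979, -0.99, -0.001]
force: [-4.5, -4.7, 3.2]
opening: 0.0556
gripper_force: 20.0
```

```bash
python3 -c "
from h import *
go([.5443,-.0085,.062],-126.77)"
```

```text
t 7.3 pos [ 0.5439 -0.009   0.0627] yaw_y -126.78 tilt [-0.0015 -0.0016 -1.    ] q6 2.104 open 0.0556 F [-4.45 -4.74  3.2 ] T [-0.738  0.762  0.011] g 20.0
shift units [ 0.001 -0.025  0.03 ] turn units -0.001
```

move_arm(
  plan=[
    [0, 0, 0, 0, 0.03, 0, 50],
    [0, 0, -0.4, 0, 0, 0, 50],
    [0, 0, -0.5, 0, 0, 0, 50],
    [0, 0, -0.5, 0, 0, 0, 50],
    [0, 0, 0, 0, 0, 0, 50],
    [0, 0, 0, 0, 0, 0, 50],
    [0, 0, 0, 0, 0, 0, 50],
    [0, 0, 0, 0, 0, 0, 50],
    [0, 0, 0, 0, 0, 0, 50],
    [0, 0, 0, 0, 0, 0, 50],
  ],
)

```text
t: 8.3
tool_pos: [0.5437, -0.0093, 0.0627]
orientation: [3.044, -0.77, -0.001]
force: [-3.2, -4.0, 1.3]
opening: 0.0557
gripper_force: 20.0
```

```bash
python3 -c "
from h import *
go([.5443,-.0085,.062],-118.4)"
```

```text
t 8.3 pos [ 0.5437 -0.0093  0.0627] yaw_y -118.38 tilt [-9.0e-04 -1.1e-03 -1.0e+00] q6 1.956 open 0.0557 F [-3.16 -4.02  1.3 ] T [-0.789  0.66  -0.066] g 20.0
shift units [ 0.006 -0.039  0.029] turn units 0.004
```

move_arm(
  plan=[
    [0, 0, -0.6, 0, 0, 0, 50],
    [0, 0, -0.8, 0, 0, 0, 50],
    [0, 0, -0.8, 0, 0, 0, 50],
    [0, 0, -0.8, 0, 0, 0, 50],
    [0, 0, -0.8, 0, 0, 0, 50],
    [0, 0, -0.7, 0, 0, 0, 50],
    [0, 0, -0.5, 0, 0, 0, 50],
    [0, 0, 0, 0, 0, 0, 50],
    [0, 0, 0, 0, 0, 0, 50],
    [0, 0, 0, 0, 0, 0, 50],
  ],
)

```text
t: 9.3
tool_pos: [0.5435, -0.0104, 0.0627]
orientation: [3.139, 0.044, -0.002]
force: [-5.4, -9.6, 2.3]
opening: 0.0559
gripper_force: 20.0
```

```bash
python3 -c "
from h import *
go([.5443,-.0085,.062],-88.4)"
```

```text
t 9.3 pos [ 0.5435 -0.0104  0.0627] yaw_y -88.4 tilt [-0.0015 -0.0028 -1.    ] q6 1.432 open 0.0559 F [-5.38 -9.59  2.35] T [-1.715  0.898 -0.21 ] g 20.0
shift units [ 0.036 -0.076  0.028] turn units 0.0
```

move_arm(
  plan=[
    [0, 0, 0, -0.03, 0.05, 0, 50],
    [0, 0, 0, 0, 0, 0, 50],
    [0, 0, 0, 0, 0, 0, 50],
    [0, 0, 0, 0, 0, 0, 50],
    [0, 0, 0, 0, 0, 0, 50],
    [0, 0, 0, 0, 0, 0, 50],
    [0, 0, 0, 0, 0, 0, 50],
    [0, 0, 0, 0, 0, 0, 50],
    [0, 0, 0, 0, 0, 0, 50],
    [0, 0, 0, 0, 0, 0, 50],
  ],
)

```text
t: 10.3
tool_pos: [0.5435, -0.0105, 0.0628]
orientation: [3.14, 0.045, -0.0]
force: [-1.9, -5.8, 0.4]
opening: 0.0561
gripper_force: 20.0
```

```bash
python3 -c "
from h import *
go([.5443,-.0085,.062],-88.4)"
```

```text
t 10.3 pos [ 0.5435 -0.0105  0.0628] yaw_y -88.37 tilt [-0.     -0.0011 -1.    ] q6 1.43 open 0.0561 F [-1.92 -5.8   0.42] T [-1.067  0.259 -0.091] g 20.0
shift units [ 0.035 -0.077  0.03 ] turn units 0.005
```

move_arm(
  plan=[
    [0, 0, 0, -0.02, 0.06, 0, 50],
    [0, 0, 0, 0, 0, 0, 50],
    [0, 0, 0, 0, 0, 0, 50],
    [0, 0, 0, 0, 0, 0, 50],
    [0, 0, 0, 0, 0, 0, 50],
    [0, 0, 0, 0, 0, 0, 50],
    [0, 0, 0, 0, 0, 0, 50],
    [0, 0, 0, 0, 0, 0, 50],
    [0, 0, 0, 0, 0, 0, 50],
    [0, 0, 0, 0, 0, 0, 50],
  ],
)

```text
t: 11.3
tool_pos: [0.5434, -0.0105, 0.0627]
orientation: [-3.14, -0.045, -0.001]
force: [3.1, 4.4, -0.3]
opening: 0.0556
gripper_force: 20.0
```

```bash
python3 -c "
from h import *
go([.5443,-.0085,.062],-88.4)
from plant import *
import numpy as np
c=read_camera('side'); go([.5443,-.0085,.062],-88.4)"
```

```text
t 11.3 pos [ 0.5434 -0.0105  0.0627] yaw_y -88.34 tilt [ 8.e-04  1.e-03 -1.e+00] q6 1.427 open 0.0556 F [ 3.11  4.35 -0.32] T [ 0.786 -0.396 -0.034] g 20.0
shift units [ 0.039 -0.08   0.03 ] turn units 0.009
t 11.35 pos [ 0.5434 -0.0105  0.0627] yaw_y -88.34 tilt [ 8.e-04  1.e-03 -1.e+00] q6 1.427 open 0.0557 F [2.71 4.76 0.04] T [ 0.831 -0.474 -0.074] g 20.0
shift units [ 0.039 -0.079  0.03 ] turn units 0.01
```

move_arm(
  plan=[
    [0, 0, -0.6, 0.015, -0.025, 0, 50],
    [0, 0, -0.8, 0, 0, 0, 50],
    [0, 0, -0.8, 0, 0, 0, 50],
    [0, 0, -0.8, 0, 0, 0, 50],
    [0, 0, -0.8, 0, 0, 0, 50],
    [0, 0, -0.7, 0, 0, 0, 50],
    [0, 0, -0.5, 0, 0, 0, 50],
    [0, 0, 0, 0, 0, 0, 50],
    [0, 0, 0, 0, 0, 0, 50],
    [0, 0, 0, 0, 0, 0, 50],
  ],
)

```text
t: 12.35
tool_pos: [0.5438, -0.0116, 0.0628]
orientation: [3.022, 0.853, 0.001]
force: [3.5, -4.5, -1.6]
opening: 0.056
gripper_force: 20.0
```

```bash
python3 -c "
from h import *
go([.5443,-.0085,.062],-58.4)"
```

```text
t 12.35 pos [ 0.5438 -0.0116  0.0628] yaw_y -58.48 tilt [ 9.0e-04 -1.4e-03 -1.0e+00] q6 0.907 open 0.056 F [ 3.53 -4.5  -1.64] T [-0.762 -0.555 -0.112] g 20.0
shift units [ 0.082 -0.094  0.031] turn units -0.014
```

move_arm(
  plan=[
    [0, 0, -0.6, 0, 0.04, 0, 50],
    [0, 0, -0.8, 0, 0, 0, 50],
    [0, 0, -0.8, 0, 0, 0, 50],
    [0, 0, -0.8, 0, 0, 0, 50],
    [0, 0, -0.8, 0, 0, 0, 50],
    [0, 0, -0.7, 0, 0, 0, 50],
    [0, 0, -0.5, 0, 0, 0, 50],
    [0, 0, 0, 0, 0, 0, 50],
    [0, 0, 0, 0, 0, 0, 50],
    [0, 0, 0, 0, 0, 0, 50],
  ],
)

```text
t: 13.35
tool_pos: [0.5446, -0.0124, 0.0628]
orientation: [2.698, 1.606, 0.001]
force: [5.3, -3.4, -3.0]
opening: 0.056
gripper_force: 20.0
```

```bash
python3 -c "
from h import *
go([.5443,-.0085,.062],-28.4)"
```

```text
t 13.35 pos [ 0.5446 -0.0124  0.0628] yaw_y -28.49 tilt [ 0.0015 -0.0014 -1.    ] q6 0.382 open 0.056 F [ 5.31 -3.45 -2.99] T [-0.749 -0.819 -0.127] g 20.0
shift units [ 0.132 -0.085  0.03 ] turn units -0.015
```

move_arm(
  plan=[
    [0, 0, -0.6, 0, 0.05, 0, 50],
    [0, 0, -0.8, 0, 0, 0, 50],
    [0, 0, -0.8, 0, 0, 0, 50],
    [0, 0, -0.8, 0, 0, 0, 50],
    [0, 0, -0.8, 0, 0, 0, 50],
    [0, 0, -0.7, 0, 0, 0, 50],
    [0, 0, -0.5, 0, 0, 0, 50],
    [0, 0, 0, 0, 0, 0, 50],
    [0, 0, 0, 0, 0, 0, 50],
    [0, 0, 0, 0, 0, 0, 50],
  ],
)

```text
t: 14.35
tool_pos: [0.5458, -0.0127, 0.0628]
orientation: [2.191, 2.249, 0.001]
force: [5.1, -3.0, -3.6]
opening: 0.056
gripper_force: 20.0
```

```bash
python3 -c "
from h import *
go([.5443,-.0085,.062],1.6)"
```

```text
t 14.35 pos [ 0.5458 -0.0127  0.0628] yaw_y 1.51 tilt [ 1.7e-03 -9.0e-04 -1.0e+00] q6 -0.143 open 0.056 F [ 5.1  -3.   -3.61] T [-0.632 -0.742 -0.275] g 20.0
shift units [ 0.169 -0.054  0.031] turn units -0.015
```

move_arm(
  plan=[
    [0, 0, 0, -0.03, 0.05, 0, 50],
    [0, 0, 0, 0, 0, 0, 50],
    [0, 0, 0, 0, 0, 0, 50],
    [0, 0, 0, 0, 0, 0, 50],
    [0, 0, 0, 0, 0, 0, 50],
    [0, 0, 0, 0, 0, 0, 50],
    [0, 0, 0, 0, 0, 0, 50],
    [0, 0, 0, 0, 0, 0, 50],
    [0, 0, 0, 0, 0, 0, 50],
    [0, 0, 0, 0, 0, 0, 50],
  ],
)

```text
t: 15.35
tool_pos: [0.5458, -0.0127, 0.0627]
orientation: [-2.189, -2.252, 0.001]
force: [-3.6, 0.4, 5.7]
opening: 0.056
gripper_force: 20.0
```

```bash
python3 -c "
from h import *
go([.5443,-.0085,.062],1.6)"
```

```text
t 15.35 pos [ 0.5458 -0.0127  0.0627] yaw_y 1.63 tilt [-9.e-04  1.e-04 -1.e+00] q6 -0.146 open 0.056 F [-3.57  0.35  5.67] T [-0.037  0.827 -0.085] g 20.0
shift units [ 0.171 -0.056  0.028] turn units 0.004
```

move_arm(
  plan=[
    [0, 0, 0.4, 0, 0, 0, 50],
    [0, 0, 0.4, 0, 0, 0, 50],
    [0, 0, 0, 0, 0, 0, 50],
    [0, 0, 0, 0, 0, 0, 50],
    [0, 0, 0, 0, 0, 0, 50],
    [0, 0, 0, 0, 0, 0, 50],
    [0, 0, 0, 0, 0, 0, 50],
    [0, 0, 0, 0, 0, 0, 50],
    [0, 0, 0, 0, 0, 0, 50],
    [0, 0, 0, 0, 0, 0, 50],
  ],
)

```text
t: 16.35
tool_pos: [0.5457, -0.0127, 0.0627]
orientation: [-2.281, -2.159, 0.001]
force: [-4.8, -0.0, 6.8]
opening: 0.0555
gripper_force: 20.0
```

```bash
python3 -c "
from h import *
go([.5443,-.0085,.062],-6.77)"
```

```text
t 16.35 pos [ 0.5457 -0.0127  0.0627] yaw_y -3.17 tilt [-1.2e-03  1.0e-04 -1.0e+00] q6 -0.062 open 0.0555 F [-4.82 -0.01  6.8 ] T [ 0.015  0.865 -0.089] g 20.0
shift units [ 0.167 -0.063  0.028] turn units 0.6
```

```bash
cat >> h.py <<'E'
def tq(n=5):
    from plant import read_state,read_camera
    L=[]
    for i in range(n):
        s=read_state(); L.append([*s["force"],*s["wrist_torque"],s["opening"]*1000]); read_camera("side")
    L=np.array(L); print("mean",L.mean(0).round(3),"std",L.std(0).round(3))
E
```

move_arm(
  plan=[
    [0, 0, -0.5, 0, -0.03, 0, 50],
    [0, 0, -0.5, 0, 0, 0, 50],
    [0, 0, 0, 0, 0, 0, 50],
    [0, 0, 0, 0, 0, 0, 50],
    [0, 0, 0, 0, 0, 0, 50],
    [0, 0, 0, 0, 0, 0, 50],
    [0, 0, 0, 0, 0, 0, 50],
    [0, 0, 0, 0, 0, 0, 50],
    [0, 0, 0, 0, 0, 0, 50],
    [0, 0, 0, 0, 0, 0, 50],
  ],
)

```text
t: 17.35
tool_pos: [0.5458, -0.0127, 0.0628]
orientation: [2.166, 2.275, 0.001]
force: [3.9, 1.1, -0.4]
opening: 0.0559
gripper_force: 20.0
```

```bash
python3 -c "
from h import *
go([.5443,-.0085,.062],1.6);tq()"
```

```text
t 17.35 pos [ 0.5458 -0.0127  0.0628] yaw_y 2.83 tilt [ 7.e-04  1.e-04 -1.e+00] q6 -0.167 open 0.0559 F [ 3.89  1.08 -0.4 ] T [ 0.091 -0.783 -0.274] g 20.0
shift units [ 0.173 -0.053  0.03 ] turn units 0.206
mean [ 4.706  1.283 -1.134  0.092 -0.791 -0.228 55.94 ] std [1.014 0.338 0.828 0.026 0.124 0.037 0.072]
```

move_arm(
  plan=[
    [0, 0, 0, 0, 0.015, 0, 50],
    [0, 0, 0, 0, 0, 0, 50],
    [0, 0, 0, 0, 0, 0, 50],
    [0, 0, 0, 0, 0, 0, 50],
    [0, 0, 0, 0, 0, 0, 50],
    [0, 0, 0, 0, 0, 0, 50],
    [0, 0, 0, 0, 0, 0, 50],
    [0, 0, 0, 0, 0, 0, 50],
    [0, 0, 0, 0, 0, 0, 50],
    [0, 0, 0, 0, 0, 0, 50],
  ],
)

```text
t: 18.6
tool_pos: [0.5459, -0.0128, 0.0627]
orientation: [-2.166, -2.276, 0.0]
force: [1.0, 2.4, 4.0]
opening: 0.0559
gripper_force: 20.0
```

```bash
python3 -c "
from h import *
go([.5443,-.0085,.062],1.6);tq()"
```

```text
t 18.6 pos [ 0.5459 -0.0128  0.0627] yaw_y 2.84 tilt [-0.  0. -1.] q6 -0.167 open 0.0559 F [1.04 2.44 4.  ] T [ 0.233 -0.135 -0.232] g 20.0
shift units [ 0.173 -0.054  0.029] turn units 0.207
mean [ 1.186  1.9    4.996  0.227 -0.184 -0.249 55.902] std [0.585 0.437 1.312 0.009 0.149 0.02  0.262]
```

move_arm(
  plan=[
    [0, 0, 0.5, 0, 0, 0, 50],
    [0, 0, 0.6, 0, 0, 0, 50],
    [0, 0, 0.5, 0, 0, 0, 50],
    [0, 0, 0, 0, 0, 0, 50],
    [0, 0, 0, 0, 0, 0, 70],
    [0, 0, 0, 0, 0, 0, 70],
    [0, 0, 0, 0, 0, 0, 70],
    [0, 0, 0, 0, 0, 0, 70],
    [0, 0, 0, 0, 0, 0, 70],
    [0, 0, 0, 0, 0, 0, 70],
  ],
)

```text
t: 19.85
tool_pos: [0.5458, -0.0128, 0.0625]
orientation: [-2.348, -2.087, 0.0]
force: [0.4, 1.0, 0.2]
opening: 0.0699
gripper_force: 0.0
```

```bash
python3 -c "
from h import *
go([.5458,-.0104,.0628],-6.77)"
```

```text
t 19.85 pos [ 0.5458 -0.0128  0.0625] yaw_y -6.76 tilt [-2.e-04 -0.e+00 -1.e+00] q6 0.001 open 0.0699 F [0.41 0.95 0.2 ] T [-0.038 -0.042 -0.032] g 0.0
shift units [ 0.097 -0.011 -0.012] turn units 0.002
```

move_arm(
  plan=[
    [0, 0, 0, 0.1, -0.01, 0, 70],
    [0, 0, 0, 0, 0, 0, 50],
    [0, 0, 0, 0, 0, 0, 50],
    [0, 0, 0, 0, 0, 0, 50],
    [0, 0, 0, 0, 0, 0, 50],
    [0, 0, -0.4, 0, 0, 0, 50],
    [0, 0, -0.5, 0, 0, 0, 50],
    [0, 0, -0.5, 0, 0, 0, 50],
    [0, 0, 0, 0, 0, 0, 50],
    [0, 0, 0, 0, 0, 0, 50],
  ],
)

```text
t: 20.85
tool_pos: [0.5458, -0.0102, 0.0626]
orientation: [-2.191, -2.251, 0.0]
force: [-1.6, 1.2, 1.0]
opening: 0.0554
gripper_force: 20.0
```

```bash
python3 -c "
from h import *
go([.5458,-.0104,.0628],-6.77);tq(4)"
```

```text
t 20.85 pos [ 0.5458 -0.0102  0.0626] yaw_y 1.54 tilt [-3.e-04  2.e-04 -1.e+00] q6 -0.14 open 0.0554 F [-1.57  1.21  1.02] T [ 0.138  0.302 -0.149] g 20.0
shift units [-0.01   0.001 -0.007] turn units 1.385
mean [-1.861  1.44   1.373  0.133  0.288 -0.17  55.711] std [0.486 0.323 0.264 0.017 0.091 0.021 0.21 ]
```

move_arm(
  plan=[
    [0, 0, -0.35, 0, 0, 0, 50],
    [0, 0, 0, 0, 0, 0, 50],
    [0, 0, 0, 0, 0, 0, 50],
    [0, 0, 0, 0, 0, 0, 50],
    [0, 0, 0, 0, 0, 0, 50],
    [0, 0, 0, 0, 0, 0, 50],
    [0, 0, 0, 0, 0, 0, 50],
    [0, 0, 0, 0, 0, 0, 50],
    [0, 0, 0, 0, 0, 0, 50],
    [0, 0, 0, 0, 0, 0, 50],
  ],
)

```text
t: 22.05
tool_pos: [0.5458, -0.0102, 0.0626]
orientation: [-2.148, -2.292, 0.0]
force: [-5.5, 2.9, 5.0]
opening: 0.0559
gripper_force: 20.0
```

```bash
python3 -c "
from h import *
go([.5458,-.0104,.0628],-6.77);tq(4)"
```

```text
t 22.05 pos [ 0.5458 -0.0102  0.0626] yaw_y 3.74 tilt [-3.e-04  1.e-04 -1.e+00] q6 -0.178 open 0.0559 F [-5.47  2.88  5.02] T [ 0.385  0.471 -0.23 ] g 20.0
shift units [-0.009  0.    -0.007] turn units 1.751
mean [-4.482  2.871  4.846  0.334  0.548 -0.243 55.75 ] std [1.286 0.341 0.522 0.042 0.048 0.026 0.16 ]
```

move_arm(
  plan=[
    [0, 0, 0.55, 0, 0, 0, 50],
    [0, 0, 0.6, 0, 0, 0, 50],
    [0, 0, 0.6, 0, 0, 0, 50],
    [0, 0, 0, 0, 0, 0, 50],
    [0, 0, 0, 0, 0, 0, 93],
    [0, 0, 0, 0, 0, 0, 93],
    [0, 0, 0, 0, 0, 0, 93],
    [0, 0, 0, 0, 0, 0, 93],
    [0, 0, 0, 0, 0, 0, 93],
    [0, 0, 0, 0, 0, -0.2, 93],
  ],
)

```text
t: 23.25
tool_pos: [0.5453, -0.0103, 0.067]
orientation: [-2.348, -2.086, 0.002]
force: [0.6, -0.3, 0.7]
opening: 0.0928
gripper_force: 0.0
```

move_arm(
  plan=[
    [0, 0, -0.5, 0, 0, -0.6, 93],
    [0, 0, -1, 0, 0, -0.8, 93],
    [0, 0, -1, 0, 0, -0.8, 93],
    [0, 0, -1, 0, 0, 0, 93],
    [0, 0, -1, 0, 0, 0, 93],
    [0, 0, -1, 0, 0, 0, 93],
    [0, 0, -1, 0, 0, 0, 50],
    [0, 0, -1, 0, 0, 0, 20],
    [0, 0, -1, 0, 0, 0, 0],
    [0, 0, -1, 0, 0, 0, 0],
  ],
)

```text
t: 24.25
tool_pos: [0.5461, -0.0103, 0.1231]
orientation: [1.062, 2.956, 0.0]
force: [-0.5, -0.3, -0.3]
opening: 0.0658
gripper_force: 0.0
```

move_arm(
  plan=[
    [0, 0, -1, 0, 0, 0, 0],
    [0, 0, -1, 0, 0, 0, 0],
    [0, 0, -1, 0, 0, 0, 0],
    [0, 0, -1, 0, 0, 0, 0],
    [0, 0, -1, 0, 0, 0, 0],
    [0, 0, -0.5, 0, 0, 0, 0],
    [0, 0, 0, 0, 0, 0, 0],
    [0, 0, 0, 0, 0, 0, 0],
    [0, 0, 0, 0, 0, 0, 0],
    [0, 0, 0, 0, 0, 0, 0],
  ],
)

```text
t: 25.25
tool_pos: [0.5459, -0.0103, 0.1227]
orientation: [0.187, 3.136, 0.0]
force: [0.7, 0.2, 1.0]
opening: 0.0001
gripper_force: 0.0
```

```bash
python3 -c "
from h import *
go([.4844,.1681,.122],83.2)"
```

```text
t 25.25 pos [ 0.5459 -0.0103  0.1227] yaw_y 83.19 tilt [ 1.e-04  0.e+00 -1.e+00] q6 -1.565 open 0.0001 F [0.74 0.22 1.  ] T [ 0.082 -0.194  0.003] g 0.0
shift units [3.29  6.793 0.028] turn units -0.001
```

move_arm(
  plan=[
    [0, 0, 0, 0.4, 0.7, 0, 0],
    [0, 0, 0, 0.5, 0.9, 0, 0],
    [0, 0, 0, 0.5, 0.9, 0, 0],
    [0, 0, 0, 0.5, 0.9, 0, 0],
    [0, 0, 0, 0.5, 0.9, 0, 0],
    [0, 0, 0, 0.5, 0.9, 0, 0],
    [0, 0, 0, 0.3, 0.9, 0, 0],
    [0, 0, 0, 0.1, 0.7, 0, 0],
    [0, 0, 0, 0, 0, 0.4, 0],
    [0, 0, 0, 0, 0, 0.5, 0],
  ],
)

```text
t: 26.25
tool_pos: [0.4844, 0.1683, 0.0999]
orientation: [0.184, 3.135, -0.0]
force: [0.0, 0.3, 0.1]
opening: 0.0006
gripper_force: 0.0
```

move_arm(
  plan=[
    [0, 0, 0, 0, 0, 0.5, 0],
    [0, 0, 0, 0, 0, 0.3, 0],
    [0, 0, 0, 0, 0, 0.2, 0],
    [0, 0, 0, 0, 0, 0.1, 0],
    [0, 0, 0, 0, 0, 0, 0],
    [0, 0, 0, 0, 0, 0, 0],
    [0, 0, 0, 0, 0, 0, 0],
    [0, 0, 0, 0, 0, 0, 0],
    [0, 0, 0, 0, 0, 0, 0],
    [0, 0, 0, 0, 0, 0, 0],
  ],
)

```text
t: 27.25
tool_pos: [0.4841, 0.1683, 0.0728]
orientation: [0.185, 3.136, 0.0]
force: [-0.6, -0.1, 0.4]
opening: 0.0006
gripper_force: 0.0
```

```bash
python3 - <<'E'
from h import *
from plant import *
go([.5078,.1653,.072],83.2)
c=read_camera('side'); P=cloud(c)
p=np.array(read_state()["tool_pos"])
m=(np.hypot(P[...,0]-p[0],P[...,1]-p[1])<.03)&(P[...,2]>.075)&(P[...,2]<.12); A=P[m]
print("lowest finger",np.sort(A[:,2])[:6].round(3)); 
cv2.imwrite('pics/s3.png',cv2.resize(c['frame'][240:400,230:430,::-1],None,fx=4,fy=3.75))
E
```

```text
t 27.25 pos [0.4841 0.1683 0.0728] yaw_y 83.24 tilt [ 3.e-04  1.e-04 -1.e+00] q6 -1.218 open 0.0006 F [-0.61 -0.14  0.41] T [ 0.104 -0.181 -0.012] g 0.0
shift units [-0.955 -0.008  0.032] turn units 0.007
lowest finger [0.078 0.08  0.086 0.086 0.086 0.088]
```

View pics/s3.png

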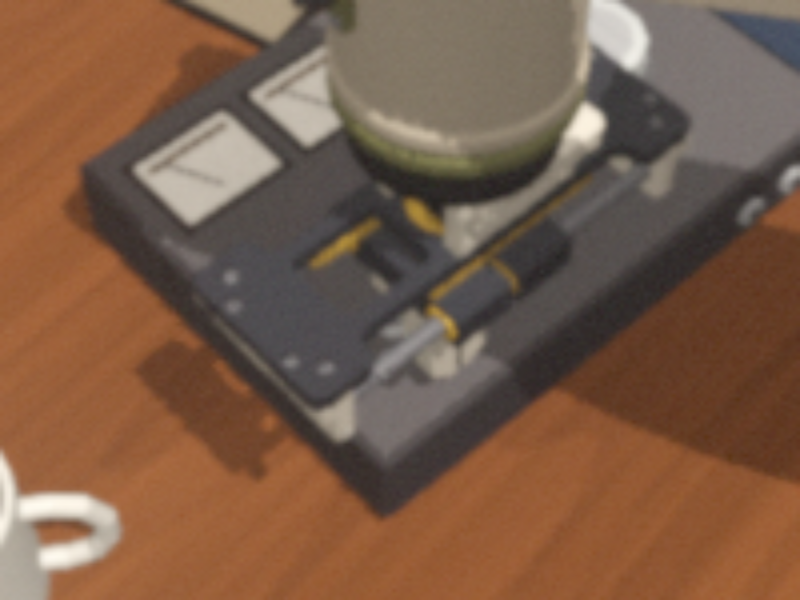

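The fingertips stand in front of the toggle (tips at about (450,370) in the crop, toggle at (400,330)), about 16 mm above the panel. Now pushing back.

move_arm(
  plan=[
    [0, 0, 0, -0.2, 0, 0, 0],
    [0, 0, 0, -0.15, 0, 0, 0],
    [0, 0, 0, -0.1, 0, 0, 0],
    [0, 0, 0, -0.1, 0, 0, 0],
    [0, 0, 0, -0.1, 0, 0, 0],
    [0, 0, 0, -0.1, 0, 0, 0],
    [0, 0, 0, -0.1, 0, 0, 0],
    [0, 0, 0, -0.1, 0, 0, 0],
    [0, 0, 0, 0, 0, 0, 0],
    [0, 0, 0, 0, 0, 0, 0],
  ],
)

```text
t: 28.3
tool_pos: [0.5079, 0.1654, 0.0727]
orientation: [0.185, 3.136, 0.0]
force: [0.1, -0.2, -0.1]
opening: 0.0004
gripper_force: 0.0
```

```bash
python3 -c "
from h import *
go([.484,.168,.072],83.2);tq(1)"
```

```text
t 28.3 pos [0.5079 0.1654 0.0727] yaw_y 83.23 tilt [ 4.e-04  0.e+00 -1.e+00] q6 -1.234 open 0.0004 F [ 0.08 -0.18 -0.15] T [ 0.056 -0.138  0.015] g 0.0
shift units [ 0.961 -0.01   0.029] turn units 0.005
mean [ 0.085 -0.179 -0.149  0.056 -0.138  0.015  0.364] std [0. 0. 0. 0. 0. 0. 0.]
```

move_arm(
  plan=[
    [0, 0, 0, 0.4, 0, 0, 0],
    [0, 0, 0, 0.4, 0, -0.3, 0],
    [0, 0, 0, 0, -0.3, -0.8, 0],
    [0, 0, 0, 0, -0.8, -0.8, 0],
    [0, 0, 0, -0.4, -0.9, -0.1, 0],
    [0, 0, 0, -0.5, -0.9, 0, 0],
    [0, 0, 0, -0.5, -0.9, 0, 30],
    [0, 0, 0, -0.5, -0.9, 0, 60],
    [0, 0, 0, -0.6, -0.9, 0, 93],
    [0, 0, 0, -0.6, -0.9, 0, 93],
  ],
)

```text
t: 29.35
tool_pos: [0.5453, -0.0033, 0.1227]
orientation: [0.185, 3.136, 0.0]
force: [-0.5, 0.7, 0.4]
opening: 0.0278
gripper_force: 0.0
```

```bash
python3 - <<'E'
from h import *
from plant import *
go([.5458,-.0104,.0628],83.2)
c=read_camera('side'); P=cloud(c)
m=(np.hypot(P[...,0]-.516,P[...,1]-.1644)<.025)&(P[...,2]>.078)&(P[...,2]<.1); A=P[m]
a=(A[:,:2]-[.5640,.0579])@np.array([.993,-.118]); i=A[:,2].argsort()
print("toggle amp-x vs z",np.c_[a,A[:,2]][i].round(4)[::3].tolist())
cv2.imwrite('pics/s4.png',cv2.resize(c['frame'][200:360,260:460,::-1],None,fx=4,fy=3.75))
E
```

```text
t 29.35 pos [ 0.5453 -0.0033  0.1227] yaw_y 83.25 tilt [ 0.e+00  1.e-04 -1.e+00] q6 -1.553 open 0.0278 F [-0.48  0.69  0.39] T [ 0.09  -0.124  0.016] g 0.0
shift units [-0.053 -0.279  2.395] turn units 0.008
toggle amp-x vs z [[-0.0606, 0.0801], [-0.0601, 0.0816], [-0.0588, 0.0829], [-0.0576, 0.0853], [-0.0596, 0.0872], [-0.0583, 0.0876], [-0.0573, 0.0912], [-0.0549, 0.0925], [-0.0544, 0.0931], [-0.0579, 0.0934], [-0.0548, 0.0948], [-0.0496, 0.0955], [-0.0548, 0.0962], [-0.0525, 0.0969]]
```

View pics/s4.png

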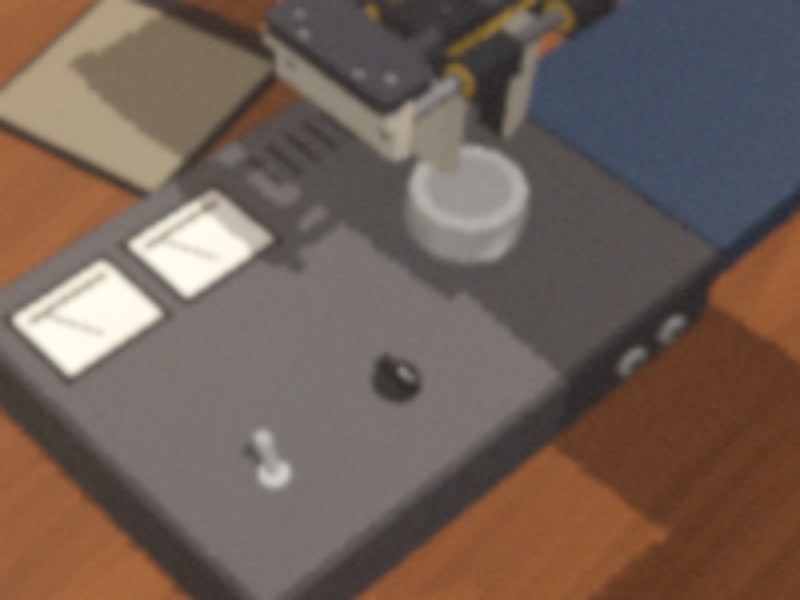

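The toggle at (268,455) in the crop now leans to the back, so the power is on. Next I regrip the knob (crop (467,195)).

move_arm(
  plan=[
    [0, 0, 0, -0.05, -0.28, 0, 93],
    [0, 0, 0, 0, 0, 0, 93],
    [0, 0, 0, 0, 0, 0, 93],
    [0, 0, 0, 0, 0, 0, 93],
    [0, 0, 0, 0, 0, 0, 93],
    [0, 0, 0, 0, 0, 0, 93],
    [0, 0, 0, 0, 0, 0, 93],
    [0, 0, 0, 0, 0, 0, 93],
    [0, 0, 0, 0, 0, 0.3, 93],
    [0, 0, 0, 0, 0, 0.5, 93],
  ],
)

```text
t: 30.4
tool_pos: [0.5467, -0.0099, 0.1027]
orientation: [0.185, 3.134, -0.0]
force: [-0.9, 0.7, -0.2]
opening: 0.0928
gripper_force: 0.0
```

move_arm(
  plan=[
    [0, 0, 0, 0, 0, 0.6, 93],
    [0, 0, 0, 0, 0, 0.6, 93],
    [0, 0, 0, 0, 0, 0.3, 93],
    [0, 0, 0, 0, 0, 0.1, 93],
    [0, 0, 0, 0, 0, 0, 50],
    [0, 0, 0, 0, 0, 0, 50],
    [0, 0, 0, 0, 0, 0, 50],
    [0, 0, 0, 0, 0, 0, 50],
    [0, 0, 0, 0, 0, 0, 50],
    [0, 0, 0, 0, 0, 0, 50],
  ],
)

```text
t: 31.4
tool_pos: [0.5462, -0.0104, 0.0631]
orientation: [0.185, 3.135, -0.002]
force: [-0.9, -3.3, 1.8]
opening: 0.056
gripper_force: 20.0
```

```bash
python3 -c "
from h import *
go([.5458,-.0104,.0628],83.2);tq(2)"
```

```text
t 31.4 pos [ 0.5462 -0.0104  0.0631] yaw_y 83.24 tilt [ 6.0e-04 -1.1e-03 -1.0e+00] q6 -1.565 open 0.056 F [-0.88 -3.28  1.8 ] T [-0.417 -0.036  0.023] g 20.0
shift units [ 0.018 -0.003  0.013] turn units 0.006
mean [-9.8200e-01 -3.2190e+00  1.5700e+00 -4.8700e-01  8.0000e-03  9.0000e-03
  5.5989e+01] std [0.103 0.057 0.23  0.07  0.044 0.014 0.029]
```

move_arm(
  plan=[
    [0, 0, 0.8, 0, 0, 0, 50],
    [0, 0, 0.8, 0, 0, 0, 50],
    [0, 0, 0.8, 0, 0, 0, 50],
    [0, 0, 0.8, 0, 0, 0, 50],
    [0, 0, 0.8, 0, 0, 0, 50],
    [0, 0, 0.8, 0, 0, 0, 50],
    [0, 0, 0.8, 0, 0, 0, 50],
    [0, 0, 0.8, 0, 0, 0, 50],
    [0, 0, 0.8, 0, 0, 0, 50],
    [0, 0, 0.8, 0, 0, 0, 50],
  ],
)

```text
t: 32.5
tool_pos: [0.546, -0.0107, 0.0631]
orientation: [1.45, 2.786, -0.002]
force: [-1.7, -5.1, 3.2]
opening: 0.0557
gripper_force: 20.0
```

move_arm(
  plan=[
    [0, 0, 0.8, 0, 0, 0, 50],
    [0, 0, 0.8, 0, 0, 0, 50],
    [0, 0, 0.8, 0, 0, 0, 50],
    [0, 0, 0.8, 0, 0, 0, 50],
    [0, 0, 0.8, 0, 0, 0, 50],
    [0, 0, 0.8, 0, 0, 0, 50],
    [0, 0, 0.8, 0, 0, 0, 50],
    [0, 0, 0.8, 0, 0, 0, 50],
    [0, 0, 0.8, 0, 0, 0, 50],
    [0, 0, 0.8, 0, 0, 0, 50],
  ],
)

```text
t: 33.5
tool_pos: [0.5457, -0.0108, 0.0631]
orientation: [2.458, 1.956, -0.002]
force: [-3.9, -5.8, 6.8]
opening: 0.0557
gripper_force: 20.0
```

move_arm(
  plan=[
    [0, 0, 0.8, 0, 0, 0, 50],
    [0, 0, 0.8, 0, 0, 0, 50],
    [0, 0, 0.8, 0, 0, 0, 50],
    [0, 0, 0.8, 0, 0, 0, 50],
    [0, 0, 0.8, 0, 0, 0, 50],
    [0, 0, 0.8, 0, 0, 0, 50],
    [0, 0, 0.8, 0, 0, 0, 50],
    [0, 0, 0.8, 0, 0, 0, 50],
    [0, 0, 0.8, 0, 0, 0, 50],
    [0, 0, 0.8, 0, 0, 0, 50],
  ],
)

```text
t: 34.5
tool_pos: [0.5455, -0.0106, 0.0631]
orientation: [3.041, 0.787, -0.002]
force: [-5.0, -5.5, 6.9]
opening: 0.0559
gripper_force: 20.0
```

move_arm(
  plan=[
    [0, 0, 0.6, 0, 0, 0, 50],
    [0, 0, 0.4, 0, 0, 0, 50],
    [0, 0, 0, 0, 0, 0, 50],
    [0, 0, 0, 0, 0, 0, 50],
    [0, 0, 0, 0, 0, 0, 50],
    [0, 0, 0, 0, 0, 0, 50],
    [0, 0, 0, 0, 0, 0, 50],
    [0, 0, 0, 0, 0, 0, 50],
    [0, 0, 0, 0, 0, 0, 50],
    [0, 0, 0, 0, 0, 0, 50],
  ],
)

```text
t: 35.5
tool_pos: [0.5454, -0.0106, 0.0631]
orientation: [3.076, 0.632, -0.002]
force: [-5.1, -4.7, 5.9]
opening: 0.0559
gripper_force: 20.0
```

```bash
python3 -c "
from h import *
go([.5458,-.0104,.0628],-66.77);tq(2)"
```

```text
t 35.5 pos [ 0.5454 -0.0106  0.0631] yaw_y -66.77 tilt [-0.0013 -0.0011 -1.    ] q6 1.053 open 0.0559 F [-5.13 -4.68  5.94] T [-0.896  1.06  -0.037] g 20.0
shift units [0.017 0.    0.01 ] turn units -0.001
mean [-4.7600e+00 -4.8910e+00  6.3040e+00 -9.2200e-01  1.0620e+00 -6.0000e-03
  5.5705e+01] std [0.37  0.212 0.366 0.026 0.002 0.031 0.166]
```

Exactly −150° turned, with no remaining torque. I'll release and raise straight up.

move_arm(
  plan=[
    [0, 0, 0, 0, 0, 0, 93],
    [0, 0, 0, 0, 0, 0, 93],
    [0, 0, 0, 0, 0, 0, 93],
    [0, 0, 0, 0, 0, 0, 93],
    [0, 0, 0, 0, 0, 0, 93],
    [0, 0, 0, 0, 0, 0, 93],
    [0, 0, 0, 0, 0, -0.4, 93],
    [0, 0, 0, 0, 0, -0.8, 93],
    [0, 0, 0, 0, 0, -0.9, 93],
    [0, 0, 0, 0, 0, -0.9, 93],
  ],
)

```text
t: 36.6
tool_pos: [0.546, -0.0097, 0.1391]
orientation: [3.077, 0.633, 0.0]
force: [-0.2, 0.5, -0.8]
opening: 0.0934
gripper_force: 0.0
```

move_arm(
  plan=[
    [0, 0, 0, 0, 0, -0.9, 93],
    [0, 0, 0, 0, 0, -0.5, 93],
    [0, 0, 0, 0, 0, 0, 93],
    [0, 0, 0, 0, 0, 0, 93],
    [0, 0, 0, 0, 0, 0, 93],
    [0, 0, 0, 0, 0, 0, 93],
    [0, 0, 0, 0, 0, 0, 93],
    [0, 0, 0, 0, 0, 0, 93],
    [0, 0, 0, 0, 0, 0, 93],
    [0, 0, 0, 0, 0, 0, 93],
  ],
)

```text
t: 37.6
tool_pos: [0.546, -0.0098, 0.1726]
orientation: [-3.077, -0.633, 0.0]
force: [-0.5, -0.7, 0.5]
opening: 0.093
gripper_force: 0.0
```

```bash
python3 -c "
from plant import *
import cv2
c=read_camera('side'); cv2.imwrite('pics/s5.png',c['frame'][...,::-1])"
```

```text
(no output)
```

View pics/s5.png

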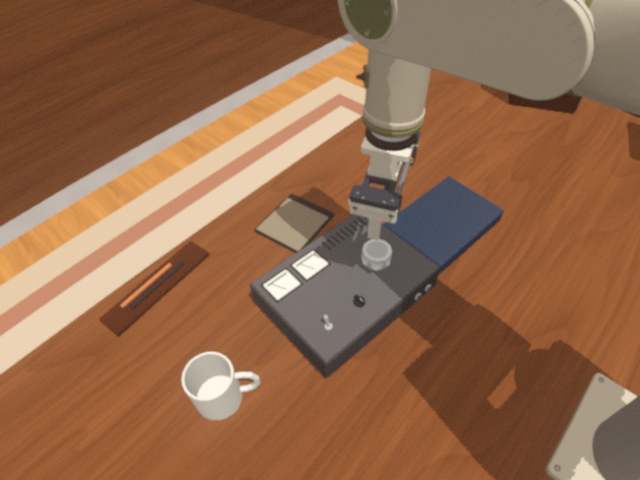

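The toggle (326,322) is on, the gripper is clear above the knob (377,254), and the mug (215,385), book (445,220) and CD case (295,222) have not moved.

```bash
python3 -c "
from plant import *
print(close_job())"
```

```text
the job is handed in; nothing more can be done
None
```

The volume was turned down to its end stop (confirmed by the rising torque) and rested in the lowest click, the power was switched on, then the volume was brought up five clicks and released; the mug, book and CD case were left in place, and the job was handed in at about 38 s.

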